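# Dock the module tray past the spring stop pins

## Robot

A 6-joint arm with a two-finger parallel gripper is mounted at the origin on the work surface. World frame = base frame: x ahead of the robot, y to its left, z up, the work surface at z = 0. Lengths are in mm, angles in rad, forces in N, time in s.
With the tool pointing down it reaches from about 325 to 900 mm from the base axis. Payload 3.5 kg.
Tool frame: the origin (TCP) lies midway between the tips of the shut fingers; the grasp point (between the pads) lies 19 mm behind it (r.grip_depth is the distance from the TCP to the grasp point, in mm); z points along the fingers, y is the line along which they close (so a half turn about z gives the same grasp; the last joint's range is limited). The gripper opens to 85 mm and grips with 20 to 120 N. Pads are 22 mm wide; open, the fingers measure 114 mm over their backs; the gripper's body (76 mm by 85 mm) begins 54 mm behind the grasp point. The pads swing forward as they close: fully open they stand 13 mm farther back than shut.
Start: joints at [-1.32, 0.276, -0.026, 1.268, 0, 1.467], TCP at [216.528, -586.291, 231.313] pointing down, gripper open.
Joint ranges: [-3.12, 3.12], [-0.85, 1.88], [-1.08, 1.24], [-1.95, 2.15], [-1.57, 1.53], [-3.14, 3.14]. Speed limits (rad/s): [2.57, 2.57, 3.14, 3.14, 3.14, 3.14].

## Interface

Orientations are given as a rotation vector (axis times angle).
In Python, from cell import r, cams gives the robot as it stands. The module is installed in compiled form; this text tells all that it offers.
- The arm moves only by the tool jog_arm, never from a script. Its argument "motion" is one flat list of numbers, 7 for each row, row after row: the shift along the tool's x, y, z in cm, then the turn, a rotation vector about the tool's x, y, z in rad, then the opening, from 0 (shut) to 1 (fully open). In form: [x, y, z, rx, ry, rz, grip, x, y, z, rx, ry, rz, grip, ...]. A call has 1 to 12 rows; each row shifts and turns the commanded pose from where the row before left it, along the tool's axes as they then stand; what a row does not reach is not made up. A row lasts 1/12 s, in which the tool goes at most 41.7 mm and 7.16 degrees, less where a joint would pass 70% of its speed; a pose out of reach is approached as far as the arm can. A call is refused whole if a number of a shift passes 4.17 or a number of a turn 0.125, either way. A call with a gripper value outside its range is refused whole. The fingers move at their own pace and stop on an object; "newtons" is the grip in N (left out, the last holds). Time passes only in rows, so rows that do not move let the fingers close. It gives the time, the measured TCP pose, the force, the opening and the grip force at its end, in the units of the state.
- r.get_obs(): the state, without advancing time (a new reading comes with each control period).
- cams.camera(name): name is "scene" or "side" or "wrist"; returns the picture (420x560x3 uint8, red, green, blue); there is no depth.
- cams.get_calibration(name): a dict with "vfov" (degrees; the focal length in pixels is half the picture's height over the tangent of half this angle, whatever the lens; pixels are square), "cx", "cy" (the principal point, pixels), "rvec" (rotation vector, rad) and "tvec" (3), from world to camera coordinates, as OpenCV has them. Camera axes: x right, y down, z forward; pixel columns grow to the right and rows downward; lengths in mm; the calibration is good to about 2 mm. A picture is of the moment at which its call begins: read the wrist's pose just before it. get_calibration takes no time and is no camera call; for the wrist camera it gives the pose at the moment of the call.
- r.hand_in(): hands the job in; it is judged then, once.
The state is a dict: "t": time; "joint_pos": joint angles; "qd": joint speeds; "joint_efforts": joint torques, N m; "ee_pos": TCP position; "eef_rot": TCP orientation; "wrist_force": force on the tool from outside, world axes, zero at the start; "ft_torque": the same for the moment, N m; "width": opening from 0.0 (shut) to 1.0 (fully open); "grip_force": force on a finger pad.
Only numpy, scipy, OpenCV 4.12 (cv2) and the standard library are available. Lean on these libraries where they do the work, as an engineer would, in place of code of your own. Each camera call takes 0.05 s, during which the arm holds its last target. There are 200 camera calls.

## Task

Dock the module tray in the test fixture: with closed fingertips press down the sprung release bar in the floor of the fixture, behind the tray, so that the two stop pins sink, and while holding it down push the tray by its upright rear flange past the pins until it is fully home against the black end stop. Keep the bar down for the whole passage; then let the bar up so that the pins rise into the tray's side notches and lock it, and move clear. Only press and push: do not lift the tray, and leave the other things on the bench where they are.

Things in the scene. Friction and masses are not known exactly. Their poses are not given: they have to be found in the camera images.
- fixture: Fixed aluminium docking fixture, 120 mm wide (y), x from -155 to +175 mm. Origin on the bench on its centre line, z up; +x is the way the tray is pushed home. The tray rides on two ledges at z 30 mm under side lips (tops at z 46 mm, 78 mm gap between them). Between the ledges runs a 62 mm wide slot, open at the rear (-x), with the release bar in it.
- stop_face (a point): Top centre of the face of the black end stop, which spans the fixture's front end: fixture x = 145 mm, 48 mm above the bench. The tray's front edge meets this face when home.
- release (a joint): Downward travel of the release bar in m: 0 up (rest), 0.012 bottomed. It moves straight down wherever it is pressed and springs back: about 1.5 N to start, 6 N at 0.010. It carries the stop pins, which are clear below the tray when the travel exceeds 0.0085.
- bar_top (a point): Top face of the release bar on the centre line at fixture x = -100 mm; moves with the bar. The bar is a flat ribbed steel strip 58 mm wide, fixture x from -145 to +115 mm, its top 29 mm above the bench at rest (1 mm below the ledges). The tray covers its front part; the part behind the tray lies open.
- pins (a point): Mid-point between the tops of the two 8 mm round steel stop pins on the bar, at fixture x = 100 mm, y = +24 and -24 mm; moves with the bar. At rest they stand 7.5 mm above the ledges and block the tray.
- tray: Loose dark steel module tray, 0.25 to 0.5 kg, 130 (x) x 90 (y) x 10 mm, flat grey tiles on top, its x along the fixture's x. Origin at the centre of its underside. It starts with its origin at fixture x -7 to +23 mm, short of the pins; home, it is at x = 80 mm. Each long side has an 18 mm long notch centred at tray x = +20 mm, over the pins when home.
- push_face (a point): Centre of the rear face of the tray's upright rear flange, at tray x = -65 mm, 12.5 mm above the tray's underside. The flange is 68 mm wide, 6 mm thick and 25 mm high (z 30 to 55 mm above the bench).
- spare: Bystander: spare module without a flange, 130 x 90 x 10 mm, flat on the bench; origin at its underside centre.
- loupe: Bystander: folding magnifier beside the fixture, about 86 x 36 x 11 mm; origin at its underside.
- driver: Bystander: screwdriver 150 mm long lying beside the fixture; origin at its underside.
- jar: Bystander: small jar, 40 mm across, 45 mm tall, beside the fixture; origin at its underside.
- brush: Bystander: brush 160 mm long lying on the bench; origin at its underside.
- mug: Bystander: white mug, 80 mm across, 90 mm tall; origin at its underside.
Things that resemble listed ones, but are neither listed nor needed, are in the scene too. What is shaped like the tray but purple is not meant.

How it is judged (in metres and radians):
On the way, in this order (a step that is already met when the one before it is completed fails the run):
1. the release bar is pressed until the pins are sunk, the tray still short of the pins (value of joint release above 0.0075 m and x of tray in the frame of fixture below 0.034 m), for 0.1 s.
2. the tray passes over the sunk pins with the bar held down (value of joint release above 0.0065 m and x of tray in the frame of fixture between 0.05 and 0.075 m).
At the end, for the whole second after the job is handed in: The tray is home against the end stop (within 3.5 mm), flat on its ledges and at rest, and the release bar is fully up (within 1.5 mm) with the pins standing in the tray's notches (x of tray in the frame of fixture between 0.0765 and 0.083 m and value of joint release below 0.0015 m and z of tray in the frame of fixture between 0.027 and 0.033 m and angle between the x axis of tray and the x axis of fixture, either way round below 0.05 rad and linear speed of tray below 0.01 m/s); the robot touches nothing.
It fails at once if the bar is let up while the tray is passing over the pins (x of tray in the frame of fixture between 0.036 and 0.073 m and value of joint release below 0.004 m).
It fails at once if the tray is lifted or tipped (z of tray in the frame of fixture above 0.036 m or angle between tray's own z axis and vertical above 0.12 rad).
It fails at once if a bystander is moved more than 15 mm (distance of any of spare, loupe, driver, jar, brush, mug from where it was at the start of the episode above 0.015 m).
It also fails if it takes over 35 s, if anything falls off the work surface, if the arm or the gripper's body presses on something with over 40 N, if the wrist force passes 120 N, or if a joint passes its speed limit or range.

## Working session

There is one attempt and no reset: what is moved stays moved. The work goes in short steps, Python scripts to look and compute and a tool call to move; the robot and the scene stay as the last step left them, time stands still between calls to the robot, and variables do not carry over. Pictures are saved under pics/ and viewed, at most 10 in all, crops included, and the job is handed in when it is done.

Besides the shell and the picture viewer there is one more tool, called as name(argument=value, ...) on one line, values as JSON. jog_arm: Moves the arm, as the interface text tells. Its arguments: {"type":"object","properties":{"motion":{"type":"array"},"newtons":{"type":"number"}},"required":["motion"]}

```bash
mkdir -p pics
python3 - <<'E'
from cell import r,cams
import cv2
for n in ("scene","side"):
    cv2.imwrite(f"pics/{n}0.png",cv2.resize(cams.camera(n)[:,:,::-1],(800,600),interpolation=cv2.INTER_CUBIC))
    print(n,cams.get_calibration(n))
print(r.get_obs())
E
```

```text
scene {'vfov': 51.02049171612742, 'cx': 281.8931367347727, 'cy': 220.14149103264694, 'rvec': array([ 2.17107567,  0.94029867, -0.37248721]), 'tvec': array([-386.61179459, -216.48028849, 1456.48097941])}
side {'vfov': 50.84604425004166, 'cx': 273.6802118946426, 'cy': 207.25087146616767, 'rvec': array([ 0.78565708, -2.66228437,  1.01470826]), 'tvec': array([447.88653787, 271.61202427, 867.16419869])}
{'t': 0.1, 'joint_pos': array([-1.32039756e+00,  2.77087498e-01, -2.77373202e-02,  1.26801396e+00,
        7.44832485e-06,  1.46741653e+00]), 'qd': array([-0.00158091, -0.00328033,  0.00428383,  0.0004199 ,  0.00059503,
       -0.00067651]), 'joint_efforts': array([-5.67713723e-04, -4.46710646e+01,  2.96127874e+01,  8.48654861e-03,
       -1.21865996e-04, -6.53269097e-06]), 'ee_pos': array([ 216.35651856, -585.60396965,  230.25557222]), 'eef_rot': array([-3.09056505e+00, -5.52462018e-01,  2.23812931e-04]), 'wrist_force': array([-0.81703003, -0.12894144,  0.68229038]), 'ft_torque': array([ 0.04384873, -0.00497806,  0.00442747]), 'grip_force': 0.0, 'width': 0.994576791820884}
```

View pics/scene0.png

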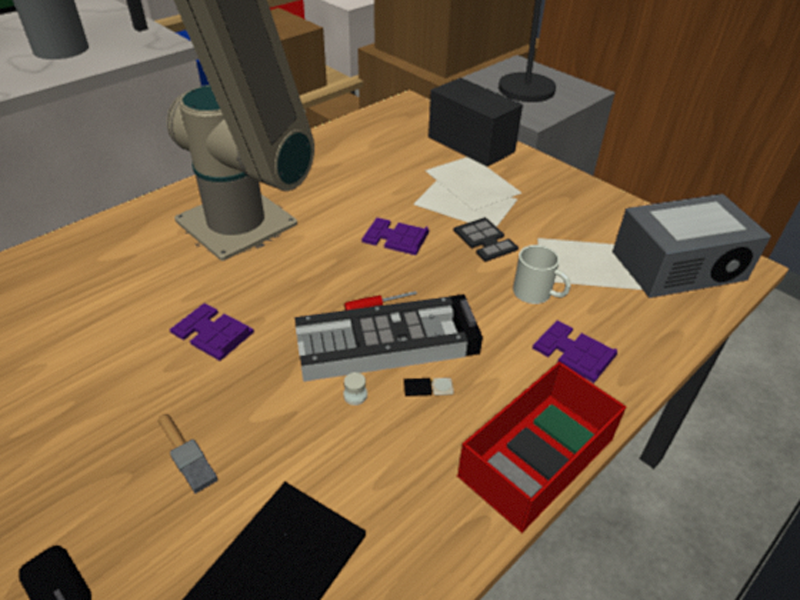

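View pics/side0.png

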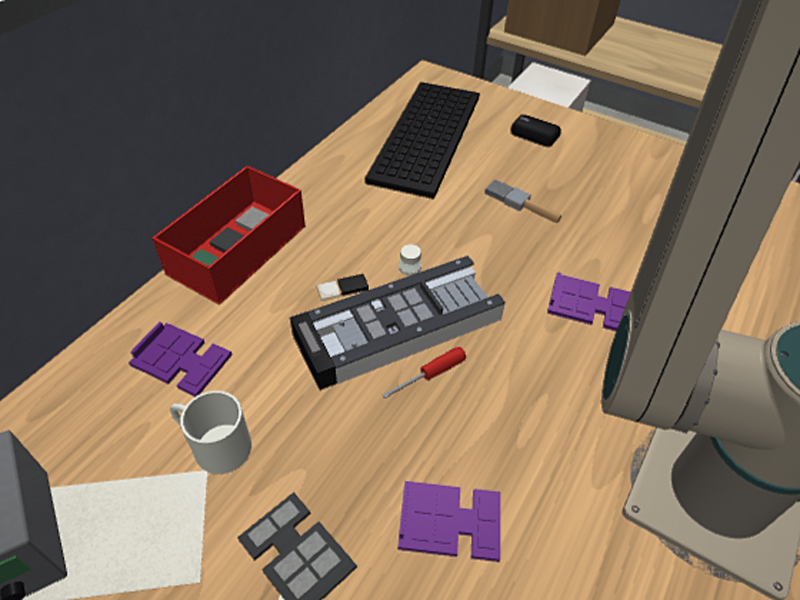

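The scene view shows the fixture from its open rear (left, ~(300,345)) to the black end stop (~(468,325)), with the dark grey-tiled tray inside. The purple lookalikes and the flangeless spare (485,240) lie outside it. The side view shows the fixture from its rear (487,285) to the stop (315,350). I'll enlarge both.

Run:
```python
import cv2,numpy as np
from cell import cams
a=cams.camera("scene")[200:272,200:345,::-1]; b=cams.camera("side")[175:275,195:360,::-1]
cv2.imwrite("pics/c1.png",cv2.resize(a,None,fx=5.5,fy=5.5,interpolation=cv2.INTER_CUBIC))
cv2.imwrite("pics/c2.png",cv2.resize(b,None,fx=4.8,fy=4.8,interpolation=cv2.INTER_CUBIC))
```

```text
(no output)
```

View pics/c1.png

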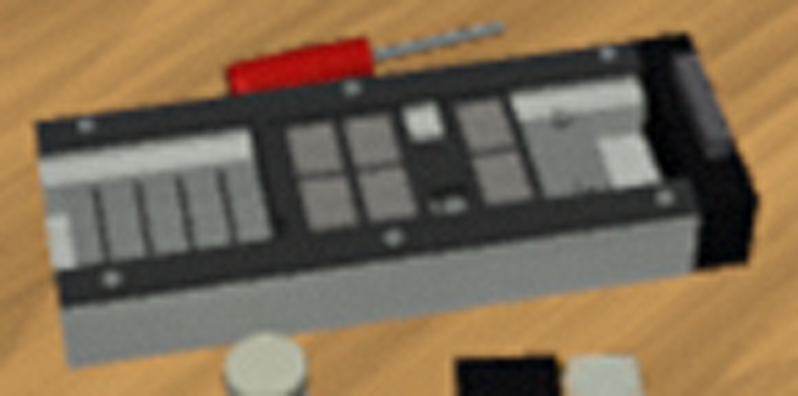

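View pics/c2.png

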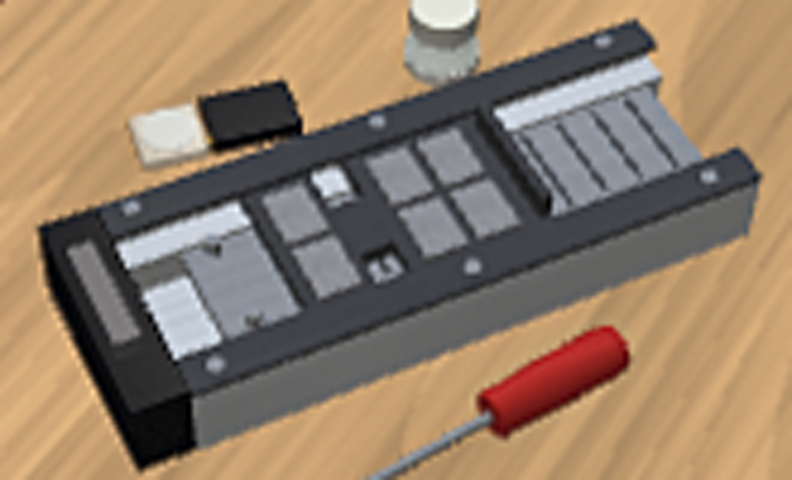

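```bash
cat > h.py <<'E'
import numpy as np,cv2
from cell import r,cams
def cam(n):
    c=cams.get_calibration(n); f=210/np.tan(np.radians(c['vfov'])/2)
    return np.array([[f,0,c['cx']],[0,f,c['cy']],[0,0,1]]),c['rvec'],c['tvec']
def proj(c,P): return cv2.projectPoints(np.array(P,float).reshape(-1,1,3),c[1],c[2],c[0],None)[0].reshape(-1,2)
def onz(c,px,z):
    R=cv2.Rodrigues(c[1])[0]; o=-R.T@c[2]; d=R.T@np.linalg.solve(c[0],[*px,1]); return o+d*(z-o[2])/d[2]
def f2w(p,P):
    P=np.atleast_2d(np.array(P,float)); a=p[2]; R=np.array([[np.cos(a),-np.sin(a),0],[np.sin(a),np.cos(a),0],[0,0,1]])
    return P@R.T+[p[0],p[1],0]
E
python3 - <<'E'
from h import *
from scipy.optimize import least_squares
S,D=cam("scene"),cam("side")
A=lambda u,v:np.array([200+u/5.5,200+v/5.5]); B=lambda u,v:np.array([195+u/4.8,175+v/4.8])
obs=[(S,A(38,122),(-155,60,46)),(S,A(62,303),(-155,-60,46)),(S,A(70,367),(-155,-60,0)),(S,A(697,215),(145,-60,46)),(S,A(697,270),(145,-60,0)),(S,A(640,42),(145,60,46)),(S,A(690,36),(175,60,48)),(S,A(757,198),(175,-60,48)),
(D,B(760,178),(-155,60,46)),(D,B(745,237),(-155,60,0)),(D,B(637,20),(-155,-60,46)),(D,B(190,390),(145,60,46)),(D,B(98,208),(145,-60,46)),(D,B(135,412),(175,60,48)),(D,B(142,468),(175,60,0)),(D,B(40,228),(175,-60,48))]
f=lambda p:np.concatenate([proj(c,f2w(p,P))[0]-u for c,u,P in obs])
p0=onz(S,A(390,200),46)
s=least_squares(f,[p0[0],p0[1],0.7],loss='soft_l1'); s2=least_squares(f,[p0[0],p0[1],-1.0],loss='soft_l1'); s=min(s,s2,key=lambda q:q.cost)
p=s.x;print(p,s.cost);print(s.fun.reshape(-1,2).round(1).tolist())
def inf(c,u,z):
    w=onz(c,u,z)-[p[0],p[1],0];a=p[2];return np.round([w[0]*np.cos(a)+w[1]*np.sin(a),-w[0]*np.sin(a)+w[1]*np.cos(a)],1)
print("front edge z40",[inf(S,A(*q),40) for q in((517,110),(543,193))],[inf(D,B(*q),40) for q in((252,232),(300,308))])
print("flange z55",[inf(S,A(*q),55) for q in((252,130),(272,215),(285,130))],[inf(D,B(*q),55) for q in((478,110),(495,110),(550,190),(545,212))])
for c in(S,D):print("campos",-cv2.Rodrigues(c[1])[0].T@c[2])
for n,c,u,z in(("jar",S,A(265,370),40),("jar",D,B(443,10),45),("drv",S,A(230,75),15),("drv",D,B(628,340),15),("loupe",S,A(458,360),11),("loupe",D,B(300,120),5)):print(n,onz(c,u,z),inf(c,u,z))
np.save("p.npy",p)
print("bar_top world",f2w(p,[(-100,0,29),(145,0,48)]),"home yaw deg",np.degrees(p[2]))
E
```

```text
[518.48522838 -15.84513312   1.02116321] 13.748790409633397
[[-1.5, -1.1], [-1.5, -0.8], [-1.3, -0.3], [-0.0, -1.6], [-1.6, 0.5], [-1.9, -0.8], [-0.5, -1.6], [0.3, -0.6], [-0.2, -0.9], [0.1, -0.7], [-0.7, -0.8], [-0.2, 0.2], [-1.2, -0.8], [-2.0, 0.0], [-1.8, 0.9], [-1.6, -1.2]]
front edge z40 [array([78.9, 25.5]), array([ 77.8, -32.1])] [array([ 81.1, -16.3]), array([79.3, 34.9])]
flange z55 [array([-52.5,  20.8]), array([-52.1, -36.2]), array([-37.1,  17.9])] [array([-46.3, -28.5]), array([-53.9, -25. ]), array([-53.3,  32.1]), array([-44.5,  43.1])]
campos [1122.14430926 -563.98121249  860.45719218]
campos [187.59751346 560.1337936  823.0470802 ]
jar [ 580.3492339  -133.77208873   40.        ] [ -68.2 -114.4]
jar [ 574.5596703  -129.44309795   45.        ] [ -67.6 -107.2]
drv [402.80408148  -6.38916966  15.        ] [-52.4 103.6]
drv [400.65552874 -14.79495926  15.        ] [-60.7 101. ]
loupe [616.43900359 -49.79053462  11.        ] [  22.2 -101.3]
loupe [614.30027421 -54.05147488   5.        ] [  17.5 -101.7]
bar_top world [[ 466.24778658 -101.11675604   29.        ]
 [ 594.22951899  107.7987201    48.        ]] home yaw deg 58.508342047178054
```

The tray is at fixture x≈13 mm, so the flange rear face is at about -52. The fixture pose fit is within about 2 px and the sizes agree. The grey-tiled dark tray inside the fixture is the one meant; the purple ones and the spare on the bench are not. I'll move above the bar.

jog_arm(motion=[2.6,-2.4,0,0,0,0,0,2.6,-2.4,0,0,0,0,0,2.6,-2.4,0,0,0,0,0,2.6,-2.4,0,0,0,0,0,2.6,-2.4,0,0,0,0,0,2.6,-2.4,0,0,0,0,0,2.6,-2.4,0,0,0,0,0,2.6,-2.4,0,0,0,0,0,2.6,-2.4,0,0,0,0,0,2.6,-2.4,0,0,0,0,0,2.6,-2.4,0,0,0,0,0,2.6,-2.4,0,0,0,0,0])

```text
t: 1.2
ee_pos: [409.7, -206.3, 231.3]
eef_rot: [3.093, 0.552, 0.0]
wrist_force: [-0.2, 0.2, 0.3]
width: -0.001
grip_force: 0.0
```

jog_arm(motion=[3,-2.7,0,0,0,0,0,3,-2.7,0,0,0,0,0,3,-2.7,0,0,0,0,0,0,0,1.5,0,0,-0.11,0,0,0,1.5,0,0,-0.11,0,0,0,1.5,0,0,-0.11,0,0,0,1.5,0,0,-0.11,0,0,0,1.5,0,0,-0.11,0,0,0,1.5,0,0,-0.12,0,0,0,0,0,0,0,0,0,0,0,0,0,0,0])

```text
t: 2.12
ee_pos: [464.8, -100.5, 140.6]
eef_rot: [-2.74, -1.534, 0.003]
wrist_force: [-0.1, 0.2, -0.3]
width: 0.002
grip_force: 0.0
```

```bash
cat > st.py <<'E'
from h import *
p=np.load("p.npy")
def st():
    o=r.get_obs();R=cv2.Rodrigues(o['eef_rot'])[0];e=o['ee_pos']-[p[0],p[1],0];a=p[2]
    print("t",o['t'],"fix xyz",np.round([e[0]*np.cos(a)+e[1]*np.sin(a),-e[0]*np.sin(a)+e[1]*np.cos(a),e[2]],1),"yaw err",np.arctan2(R[1,0],R[0,0])-a,"toolz",R[:,2].round(4),"F",o['wrist_force'].round(1),"w",o['width'])
if __name__=="__main__":
    st()
E
python3 - <<'E'
from st import *
st(); c=cam("wrist"); im=cams.camera("wrist").copy()
for P in [(-145,-29,29),(-145,29,29),(-155,39,46),(-155,-39,46),(-52,34,55),(-52,-34,55),(79,0,40)]:
    u=proj(c,f2w(p,[P]))[0]; print(P,u.round()); cv2.circle(im,tuple(int(v) for v in u),3,(255,0,0),1)
cv2.imwrite("pics/w1.png",cv2.resize(im[:,:,::-1],(800,600)))
E
```

```text
t 2.1167 fix xyz [-100.2    1.6  140.6] yaw err -0.0003837193886775392 toolz [-2.4e-03  9.0e-04 -1.0e+00] F [-0.1  0.2 -0.3] w 0.0016990412677863628
(-145, -29, 29) [318. 257.]
(-145, 29, 29) [252. 257.]
(-155, 39, 46) [239. 277.]
(-155, -39, 46) [332. 277.]
(-52, 34, 55) [238. 155.]
(-52, -34, 55) [333. 155.]
(79, 0, 40) [286. -59.]
```

View pics/w1.png

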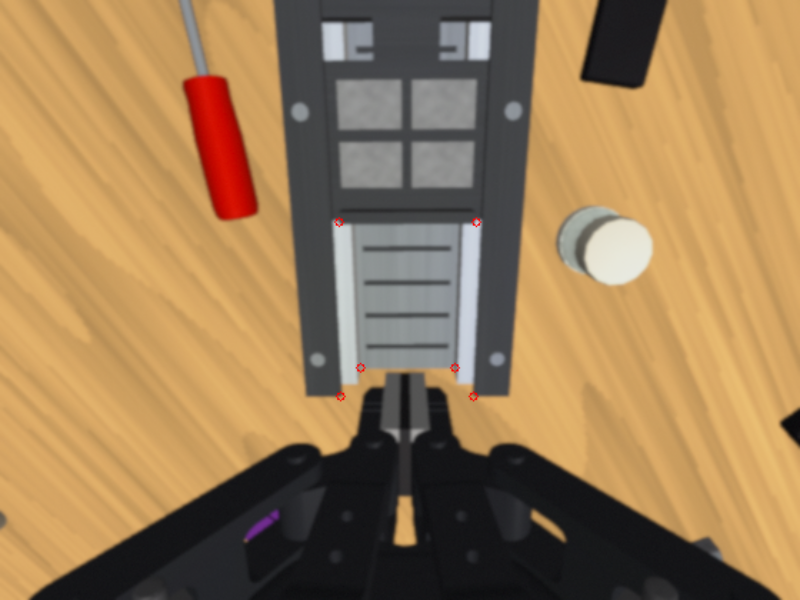

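The wrist view confirms it: projected bar rear corners, lip corners and the flange top edge (340–475, 222) all fall on the real ones. Descending.

jog_arm(motion=[0,0.16,2,0,0,0,0,0,0,2.5,0,0,0,0,0,0,2.5,0,0,0,0,0,0,2,0,0,0,0,0,0,1.2,0,0,0,0,0,0,0.4,0,0,0,0,0,0,0.4,0,0,0,0,0,0,0.4,0,0,0,0,0,0,0.4,0,0,0,0,0,0,0.3,0,0,0,0,0,0,0,0,0,0,0,0,0,0,0,0,0,0])

```text
t: 3.17
ee_pos: [468.6, -102.3, 21.3]
eef_rot: [2.737, 1.538, 0.003]
wrist_force: [-0.2, -0.7, 4.4]
width: 0.002
grip_force: 2.5
```

```bash
python3 st.py
```

```text
t 3.1667 fix xyz [-99.7  -2.6  21.3] yaw err 0.002415889248307046 toolz [ 0.0026 -0.001  -1.    ] F [-0.2 -0.7  4.4] w 0.0018322029763371934
```

jog_arm(motion=[0,0,0.15,0,0,0,0,0,0,0.15,0,0,0,0,0,0,0.05,0,0,0,0,0,0,0,0,0,0,0,0,0,0,0,0,0,0])

```text
t: 3.58
ee_pos: [468.6, -102.3, 18.1]
eef_rot: [2.737, 1.538, 0.003]
wrist_force: [-0.1, -0.5, 6.1]
width: 0.005
grip_force: 3.2
```

```bash
python3 st.py
```

```text
t 3.5833 fix xyz [-99.7  -2.6  18.1] yaw err 0.0025068501575638003 toolz [ 0.0027 -0.0011 -1.    ] F [-0.1 -0.5  6.1] w 0.004578034815719863
```

Bar is down (6.1 N, about 10–11 mm travel). Advancing to the flange.

jog_arm(motion=[0.3,-0.1,0,0,0,0,0,0.3,-0.1,0,0,0,0,0,0.4,0,0,0,0,0,0,0.4,0,0,0,0,0,0,0.4,0,0,0,0,0,0,0.4,0,0,0,0,0,0,0.4,0,0,0,0,0,0,0.4,0,0,0,0,0,0,0,0,0,0,0,0,0])

```text
t: 4.33
ee_pos: [481.6, -76.2, 17.8]
eef_rot: [2.736, 1.537, -0.002]
wrist_force: [-2.1, -2.7, 6.7]
width: -0.001
grip_force: 3.3
```

```bash
python3 st.py
```

```text
t 4.3333 fix xyz [-70.7  -0.1  17.8] yaw err 0.0022553498549722217 toolz [ 4.0e-04 -3.7e-03 -1.0e+00] F [-2.1 -2.7  6.7] w -0.0007964646879835188
```

jog_arm(motion=[0.4,0,0,0,0,0,0,0.4,0,0,0,0,0,0,0.4,0,0,0,0,0,0,0.4,0,0,0,0,0,0,0.4,0,0,0,0,0,0,0.4,0,0,0,0,0,0])

```text
t: 4.83
ee_pos: [493.2, -56.9, 17.8]
eef_rot: [2.736, 1.534, -0.007]
wrist_force: [-4.2, -7.1, 8.1]
width: -0.003
grip_force: 4.7
```

```bash
python3 st.py
```

```text
t 4.8333 fix xyz [-48.3   0.1  17.8] yaw err 0.0011470149620342873 toolz [-0.0014 -0.0065 -1.    ] F [-4.2 -7.1  8.1] w -0.003064111152922677
```

jog_arm(motion=[0.4,0,0,0,0,0,0,0.4,0,0,0,0,0,0,0.4,0,0,0,0,0,0,0.4,0,0,0,0,0,0,0.4,0,0,0,0,0,0,0.4,0,0,0,0,0,0,0.4,0,0,0,0,0,0,0.4,0,0,0,0,0,0,0.4,0,0,0,0,0,0,0.4,0,0,0,0,0,0])

```text
t: 5.67
ee_pos: [513.8, -22.8, 17.8]
eef_rot: [2.736, 1.534, -0.007]
wrist_force: [-4.6, -6.5, 8.0]
width: -0.002
grip_force: 4.9
```

Run:
```python
from st import *
st(); im=cams.camera("wrist")
cv2.imwrite("pics/w2.png",cv2.resize(im[:,:,::-1],(800,600)))
```

```text
t 5.6667 fix xyz [-8.4  0.4 17.8] yaw err 0.0010526214458328464 toolz [-0.0016 -0.0066 -1.    ] F [-4.6 -6.5  8. ] w -0.0024235940027055826
```

View pics/w2.png

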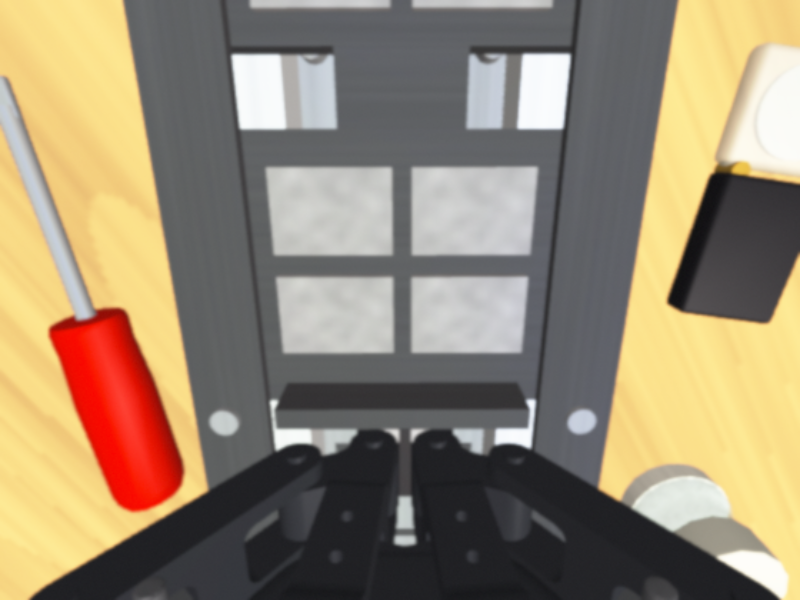

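The tray is square, and the sunk pins are just showing at the notches' front ends (315,55 and 488,55), so about 10 mm remains. Easing it home.

jog_arm(motion=[0.3,0,0,0,0,0,0,0.3,0,0,0,0,0,0,0.2,0,0,0,0,0,0,0,0,0,0,0,0,0])

```text
t: 6.05
ee_pos: [518.1, -15.7, 17.7]
eef_rot: [2.736, 1.535, -0.006]
wrist_force: [-3.4, -5.9, 7.9]
width: 0.002
grip_force: 4.0
```

```bash
python3 st.py
```

```text
t 6.05 fix xyz [-0.1  0.4 17.7] yaw err 0.0014976077903179341 toolz [-0.0013 -0.006  -1.    ] F [-3.4 -5.9  7.9] w 0.0024061867785558325
```

jog_arm(motion=[0.15,0,0,0,0,0,0,0.15,0,0,0,0,0,0,0,0,0,0,0,0,0])

```text
t: 6.3
ee_pos: [519.5, -13.4, 17.7]
eef_rot: [2.736, 1.535, -0.007]
wrist_force: [-3.8, -5.8, 8.7]
width: 0.001
grip_force: 4.4
```

jog_arm(motion=[0.15,0,0,0,0,0,0,0,0,0,0,0,0,0])

```text
t: 6.47
ee_pos: [520.3, -12.2, 17.8]
eef_rot: [2.736, 1.535, -0.007]
wrist_force: [-4.2, -6.6, 9.2]
width: 0.003
grip_force: 4.6
```

Run:
```python
from st import *
st(); im=cams.camera("wrist")
cv2.imwrite("pics/w3.png",cv2.resize(im[:,:,::-1],(800,600)))
```

```text
t 6.4667 fix xyz [ 4.1  0.4 17.8] yaw err 0.0011776436761243847 toolz [-0.0015 -0.0064 -1.    ] F [-4.2 -6.6  9.2] w 0.0028703354266136714
```

View pics/w3.png

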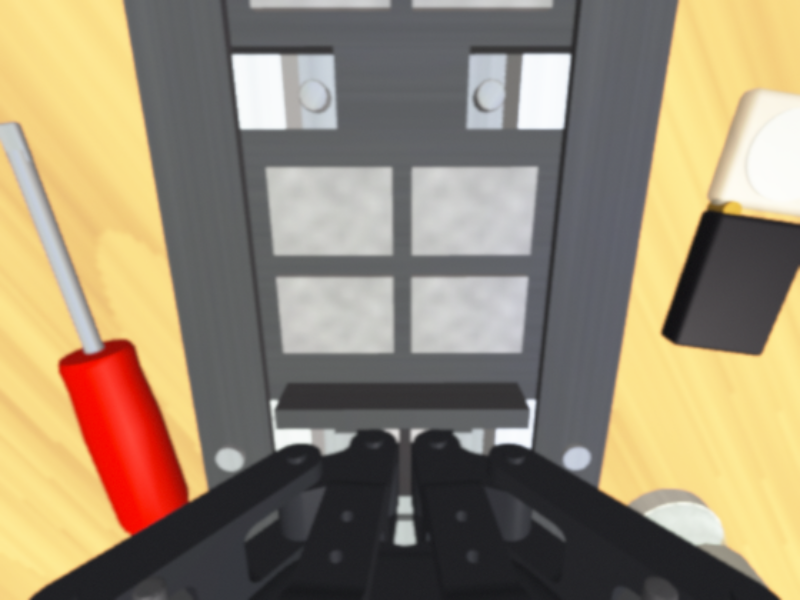

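Both pins are now in the notches and nearly centred (315,95 and 490,95). I'll press on until the stop is felt.

jog_arm(motion=[0.12,0,0,0,0,0,0,0.08,0,0,0,0,0,0,0,0,0,0,0,0,0])

```text
t: 6.77
ee_pos: [520.2, -12.2, 17.8]
eef_rot: [2.734, 1.532, -0.013]
wrist_force: [-6.2, -11.6, 11.1]
width: -0.003
grip_force: 10.1
```

jog_arm(motion=[0.12,0,0,0,0,0,0,0,0,0,0,0,0,0])

```text
t: 6.93
ee_pos: [520.2, -12.2, 17.8]
eef_rot: [2.733, 1.53, -0.017]
wrist_force: [-8.1, -15.8, 12.6]
width: 0.001
grip_force: 13.1
```

```bash
python3 st.py
```

```text
t 6.9333 fix xyz [ 4.   0.4 17.8] yaw err -0.0004713850821940202 toolz [-0.0051 -0.0131 -0.9999] F [ -8.1 -15.8  12.6] w 0.0012847095223453078
```

The tray is hard against the stop. I'll back off the flange with the bar still down so the tray isn't dragged up, then rise.

jog_arm(motion=[-0.4,0,0,0,0,0,0,-0.4,0,0,0,0,0,0,-0.4,0,0,0,0,0,0,-0.3,0,0,0,0,0,0,0,0,-0.3,0,0,0,0,0,0,-0.3,0,0,0,0,0,0,-0.4,0,0,0,0,0,0,-0.6,0,0,0,0,0,0,-2,0,0,0,0,0,-1,0,-3,0,0,0,0,-1,0,-3,0,0,0,0,-1,0,-2,0,0,0,0])

```text
schema error: expected a multiple of 7 numbers
```

Run:
```python
from st import *
st(); c=cam("wrist"); im=cams.camera("wrist").copy()
for P in [(15,34,55),(15,-34,55),(100,24,37.5),(100,-24,37.5)]:
    u=proj(c,f2w(p,[P]))[0]; cv2.circle(im,tuple(int(v) for v in u),3,(255,0,0),1)
cv2.imwrite("pics/w4.png",cv2.resize(im[:,:,::-1],(800,600)))
```

```text
t 6.9333 fix xyz [ 4.   0.4 17.8] yaw err -0.0004713850821940202 toolz [-0.0051 -0.0131 -0.9999] F [ -8.1 -15.8  12.6] w 0.0012847095223453078
```

View pics/w4.png

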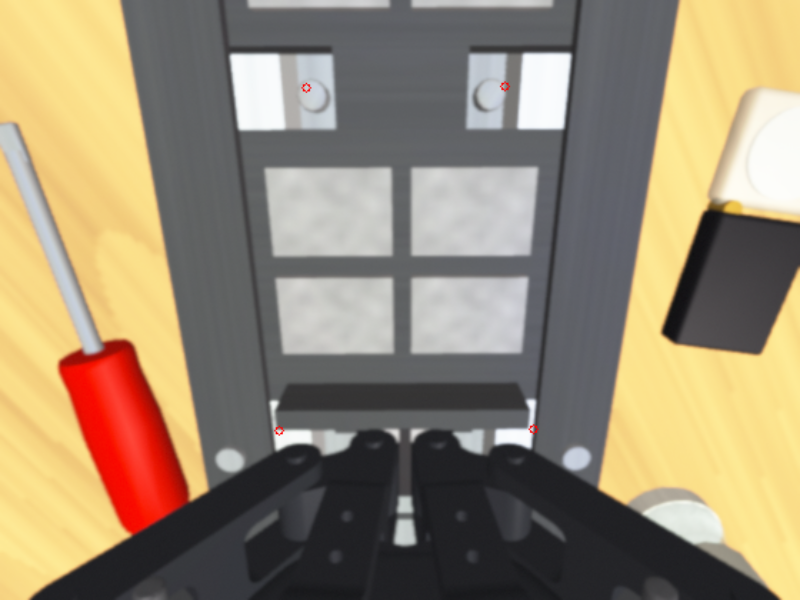

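Nothing moved: that call was refused for a miscounted row. The pins still sit in the notches. Sending it again.

jog_arm(motion=[-0.4,0,0,0,0,0,0,-0.4,0,0,0,0,0,0,-0.4,0,0,0,0,0,0,-0.3,0,0,0,0,0,0,0,0,-0.3,0,0,0,0,0,0,-0.3,0,0,0,0,0,0,-0.4,0,0,0,0,0,0,-0.6,0,0,0,0,0,0,-2,0,0,0,0,-1,0,-3,0,0,0,0,-1,0,-3,0,0,0,0,-1,0,-2,0,0,0,0])

```text
t: 7.98
ee_pos: [498.5, -45.8, 134.7]
eef_rot: [2.738, 1.539, -0.001]
wrist_force: [0.8, -1.0, -0.3]
width: -0.001
grip_force: 0.0
```

jog_arm(motion=[0,0,0,0,0,0,0,0,0,0,0,0,0,0,0,0,0,0,0,0,0])

```text
t: 8.23
ee_pos: [497.8, -45.2, 131.7]
eef_rot: [-2.738, -1.538, 0.003]
wrist_force: [0.2, -0.1, -0.2]
width: 0.002
grip_force: 0.0
```

Run:
```python
from st import *
st(); c=cam("wrist"); im=cams.camera("wrist").copy()
for P in [(15,34,55),(15,-34,55),(100,24,37.5),(100,-24,37.5)]:
    u=proj(c,f2w(p,[P]))[0]; cv2.circle(im,tuple(int(v) for v in u),3,(255,0,0),1)
cv2.imwrite("pics/w5.png",cv2.resize(im[:,:,::-1],(800,600)))
```

```text
t 8.2333 fix xyz [-35.8   2.3 131.7] yaw err 0.00236934817155654 toolz [-2.5e-03  3.0e-04 -1.0e+00] F [ 0.2 -0.1 -0.2] w 0.0022287437835292125
```

View pics/w5.png

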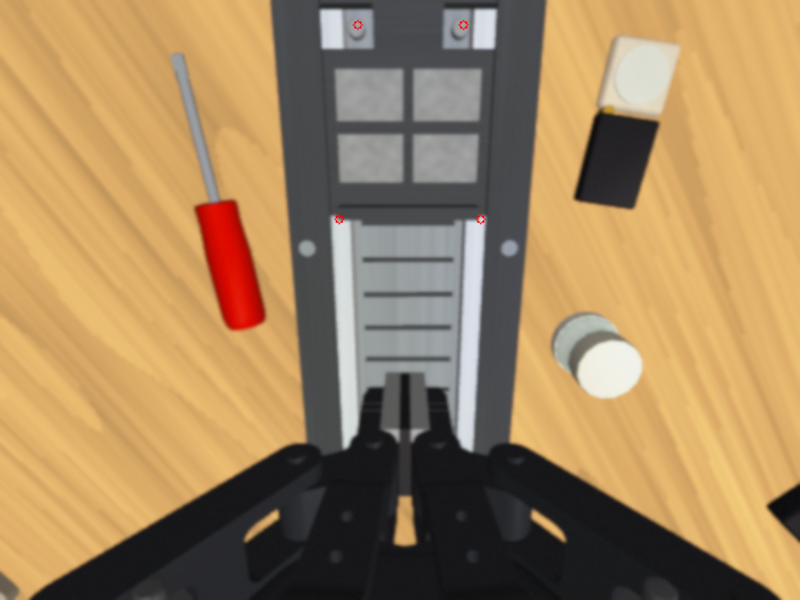

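The pins now stand up in the notches (358,27 and 460,27). The flange rear edge lies on the predicted home line (row 219), and nothing else has moved.

```bash
python3 -c "
from cell import r
print(r.hand_in())"
```

```text
the job is handed in; nothing more can be done
None
```

The tray is docked: it is home against the end stop, the pins are up in its notches and the arm is clear. I handed the job in at about 8.2 s, and no verdict came back.

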